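Raise the dock's barrier and push the waste bottle home

TASK

Push the counterweighted barrier bar of the bottle dock up past its balance point with the fingers, so that it swings over and stays raised by itself. Then push the small bottle that stands in front of the dock in between the rails, upright on the bench all the way, until it touches the back stop. Only push, gently: do not grip or lift the bar or the bottle, leave everything else where it stands, and end clear of it all.

Things in the scene. Friction and masses are not known exactly. Their poses are not given: they have to be found in the camera images.
- dock: Fixed aluminium bottle dock, no floor (the bottle slides on the bench). Origin on the bench, on the lane's centre line, below the barrier bar; x points into the dock (away from the robot, turned up to 0.2 rad), y left across the lane. Two rails 22 mm high, 8 mm thick, lane 66 mm wide from x = -28 to 70 mm. Pivot post at x 22 to 38, y 72 to 98 mm, 76 mm high, on a foot.
- dock_mouth (a point): Point on the bench at the front end of the lane's centre line (dock frame x = -68, y = 0 mm). Here the flared rails stand about 100 mm apart; they narrow to 66 mm at x = -28 mm.
- dock_rest (a point): Top centre of the rest post that carries the bar when down (dock frame x = 0, y = -40, z = 53 mm). Its black fork is 24 mm wide along x, 12 mm along the bar, and its prongs reach 64 mm above the bench.
- dock_home (a point): Point on the bench where the centre of the bottle's underside is when the bottle is home (dock frame x = 42, y = 0 mm). The back stop's face is 28 mm beyond it; the stop is 45 mm high.
- bottle: Small plastic laboratory bottle with a screw cap, 56 mm in diameter, 108 mm high, 0.15 to 0.3 kg, loose, upright on the bench in front of the dock's mouth (85 to 105 mm before the bar, up to 18 mm off the centre line). Origin at the centre of its underside, z up along its axis. The only bottle near the dock.
- barrier_pivot (a point): Point on the hinge axis of the barrier, in the plane of the bar, 60 mm above the bench, 85 mm left of the lane's centre line. The hinge axis is level, along the dock's x.
- barrier_grip (a point): Centre of the black rubber sleeve (15 mm thick, 60 mm long) at the free end of the barrier bar, on its axis, 176 mm from the pivot; moves with the bar. With the bar down it is 60 mm above the bench and 91 mm right of the lane's centre line, outside the rails, with nothing beneath it; the bar ends 30 mm further right.
- barrier (a joint): Angle of the barrier, rad. 0: down, the steel bar (11 mm thick) lies level across the lane, free end at the right, and bars the way. Grows as the free end rises. A steel disc on a stalk above the pivot is the counterweight: below about 0.8 the bar falls back, beyond it the weight swings it on, slowly (damped, 1 to 2 s), to its stop at 1.8 (past upright), where it stays. Lifting the sleeve takes about 1 N.
- septa_jar: Bystander: round jar 45 mm wide and high, left of the pivot post. Origin under its centre.
- tape_roll: Bystander: roll of tape lying flat, 69 mm wide, 19 mm high, in front of the bar's free end, right of the bottle. Origin under its centre.
- wrench: Bystander: open-end wrench 103 mm long, 5 mm high, lying left of the bottle. Origin under its centre, long axis y.
- ferrule_box: Bystander: carton 46x62x24 mm, right of the dock. Origin under its centre.
- marker: Bystander: marker 128 mm long, 19 mm high, lying at the right front of the bench. Origin under its centre, long axis y.
There are look-alikes about, which are no part of the job. Leave any black look-alike of the bottle alone.

How it is judged:
On the way, in this order (a step that is already met when the one before it is completed fails the run):
1. the barrier has gone over its balance point and stands raised, the bottle still in front (value of joint barrier above 1.6 rad and x of bottle in the frame of dock below -0.02 m and contact force between anything else and barrier below 0.05 N), for 0.3 s.
2. the bottle is home against the back stop (x of bottle in the frame of dock between 0.036 and 0.05 m and y of bottle in the frame of dock between -0.009 and 0.009 m and angle between bottle's own z axis and vertical below 0.06 rad and height (world z) of bottle below 0.005 m and value of joint barrier above 1.6 rad), for 0.2 s.
At the end, for the whole second after the job is handed in: The barrier stands raised by itself (over 1.6 rad) and at rest; the bottle stands upright on the bench between the rails, against the back stop to within 6 mm, at rest (all of step 2 and linear speed of bottle below 0.01 m/s and velocity of joint barrier below 0.05 rad/s); the robot touches nothing.
It fails at once if the bottle is lifted off the bench (over 12 mm) or tipped (over 0.3 rad) (height (world z) of bottle above 0.012 m or angle between bottle's own z axis and vertical above 0.3 rad).
It fails at once if the barrier is gripped or forced (over 15 N from the fingers) (contact force between the fingers and barrier above 15 N).
It fails at once if the bottle is gripped or rammed (over 30 N from the fingers) (contact force between the fingers and bottle above 30 N).
It fails at once if a bystander is moved by more than 25 mm (distance of any of septa_jar, tape_roll, wrench, ferrule_box, marker from where it was at the start of the episode above 0.025 m).
It also fails if it takes over 64 s, if anything falls off the work surface, if the arm or the gripper's body presses on something with over 40 N, if the wrist force passes 120 N, or if a joint passes its speed limit or range.

ROBOT

A 6-joint arm with a two-finger parallel gripper is mounted at the origin on a cart in front of the work surface, level with it; the furniture and walls round the work are solid. World frame = base frame: x ahead of the robot, y to its left, z up, the work surface at z = 0. Lengths are in m, angles in rad, forces in N, time in s.
With the tool pointing down it reaches from about 0.3 to 0.775 m from the base axis. Payload 14.6 kg.
Tool frame: the origin (TCP) lies at the very end of the fingers, on their centre line; the grasp point (between the pads) lies 19 mm behind it; z points along the fingers, y is the line along which they close (so a half turn about z gives the same grasp; the last joint's range is limited). The gripper opens to 94 mm and grips with 3 to 60 N. Pads are 16 mm wide; open, the fingers measure 119 mm over their backs; the gripper's body (75 mm by 177 mm) begins 78 mm behind the grasp point.
Start: joints at [1.193, 0.3, 1.521, -0, 1.321, -0.067], TCP at [0.168, 0.524, 0.205] pointing down, gripper open.
Joint ranges: [-3.03, 3.03], [-0.79, 2.21], [0.23, 2.52], [-1.04, 4.18], [0, 3.07], [-2.55, 2.55]. Speed limits (rad/s): [2.22, 2.22, 2.57, 3.14, 3.14, 3.14].

INTERFACE

Orientations are given as [roll, pitch, yaw] about the fixed x, y, z axes, in that order (R = Rz(yaw) Ry(pitch) Rx(roll)).
In Python, from station import ctrl gives the robot as it stands.
- The arm moves only by the tool carry_out, never from a script. Its argument "motion" is text: rows parted by semicolons, each of 7 numbers parted by spaces: the shift along the world's x, y, z in m, then the turn, a rotation vector about the world's x, y, z in degrees, then the closure in counts, from 0 (fully open) to 255 (shut). In form: dx dy dz wx wy wz hand; .... A call has 1 to 20 rows; each row shifts and turns the commanded pose from where the row before left it; what a row does not reach is not made up. A row lasts 1/12 s, in which the tool goes at most 41.7 mm and 7.16 degrees, less where a joint would pass 70% of its speed; a pose out of reach is approached as far as the arm can. A call is refused whole if a number of a shift passes 0.0417 or a number of a turn 7.16, either way. A call with a gripper value outside its range is refused whole. The fingers move at their own pace and stop on an object; "grip_force" is the grip in N (left out, the last holds). Time passes only in rows, so rows that do not move let the fingers close. It gives the time, the measured TCP pose, the force, the opening and the grip force at its end, in the units of the state.
- ctrl.get_obs(): the state, without advancing time (a new reading comes with each control period).
- ctrl.camera(name): name is "side" or "top" or "wrist"; returns a dict with "pixels" (384x512x3 uint8, red, green, blue), "range_z" (384x512 float32, m along the optical axis (not along the pixel's ray), 0 where there is no reading), "K" (3x3 intrinsics, pixels), "position" and "attitude" of the camera in the world. Camera axes: x right, y up, looking along -z (the intrinsics and any distortion apply to the point x, -y, -z); pixel columns grow to the right and rows downward; lengths in m; the calibration is good to about 2 mm. A picture is of the moment at which its call begins.
- ctrl.hand_in(): hands the job in; it is judged then, once.
The state is a dict: "time_s": time; "qpos": joint angles; "joint_vel": joint speeds; "tau": joint torques, N m; "ee_pos": TCP position; "eef_rot": TCP orientation; "force": force on the tool from outside, world axes, zero at the start; "moment": the same for the moment, N m; "grip_width": finger opening in m; "grip_force": force on a finger pad.
Only numpy, scipy, OpenCV 4.12 (cv2) and the standard library are available. Lean on these libraries where they do the work, as an engineer would, in place of code of your own. Each camera call takes 0.05 s, during which the arm holds its last target. There are 200 camera calls.

## Working session

There is one attempt and no reset: what is moved stays moved. The work goes in short steps, Python scripts to look and compute and a tool call to move; the robot and the scene stay as the last step left them, time stands still between calls to the robot, and variables do not carry over. Pictures are saved under pics/ and viewed, at most 10 in all, crops included, and the job is handed in when it is done.

Besides the shell and the picture viewer there is one more tool, called after "Request:" as name(argument=value, ...) on one line, values as JSON. carry_out: Moves the arm, as the interface text tells. Its arguments: {"type":"object","properties":{"motion":{"type":"string"},"grip_force":{"type":"number"}},"required":["motion"]}

```bash
mkdir -p pics; ls; cat > h.py <<'E'
import numpy as np,cv2
from station import ctrl
def look(n,f):
    c=ctrl.camera(n); cv2.imwrite('pics/'+f+'.png',cv2.cvtColor(c['pixels'],cv2.COLOR_RGB2BGR)); np.savez('pics/'+f+'.npz',**c); return c
def Rm(c):
    from scipy.spatial.transform import Rotation as R
    a=np.array(c['attitude'])
    if a.shape==(3,3): return a
    return (R.from_euler('xyz',a) if a.size==3 else R.from_quat(a)).as_matrix()
def ray(c,u,v):
    K=c['K']; d=np.array([(u-K[0,2])/K[0,0],-(v-K[1,2])/K[1,1],-1.]); return Rm(c)@d
def plane(c,u,v,z):
    d=ray(c,u,v); p=np.array(c['position']); return p+d*(z-p[2])/d[2]
def pt(c,u,v):
    return np.array(c['position'])+ray(c,u,v)*c['range_z'][int(v),int(u)]
def load(f):
    return dict(np.load('pics/'+f+'.npz',allow_pickle=True))
E
python3 - <<'E'
from h import *
for n in('top','side'):
    c=look(n,n+'1'); print({k:v for k,v in c.items() if k not in('pixels','range_z')})
print(ctrl.get_obs())
E
```

```text
pics
{'K': array([[407.24158152,   0.        , 255.6976472 ],
       [  0.        , 407.24158152, 196.74593644],
       [  0.        ,   0.        ,   1.        ]]), 'position': array([ 0.45295997, -0.0367892 ,  1.07970627]), 'attitude': array([ 0.13725124,  0.01941554, -1.55392582])}
{'K': array([[397.82377203,   0.        , 252.83238925],
       [  0.        , 397.82377203, 191.93697491],
       [  0.        ,   0.        ,   1.        ]]), 'position': array([ 0.40898138, -0.73656027,  0.61889896]), 'attitude': array([ 0.90928063, -0.02148428, -0.22152571])}
{'time_s': 0.1, 'qpos': array([ 1.19341294e+00,  3.00390589e-01,  1.52154358e+00,  1.05484040e-05,
        1.32071078e+00, -6.65697118e-02]), 'joint_vel': array([-0.00097707, -0.00088452, -0.00145147,  0.00161649,  0.00107184,
        0.00078062]), 'tau': array([ 2.07796176e-03, -5.32649159e+01, -3.53282797e+01,  7.09553878e-02,
        2.35263957e-02, -5.48492835e-05]), 'ee_pos': array([0.16810079, 0.52341999, 0.20494636]), 'eef_rot': array([-3.14054337e+00, -8.01943238e-05,  2.83077632e+00]), 'force': array([ 0.27361404, -0.06363308,  0.04123605]), 'moment': array([-0.02879314, -0.01579898, -0.03813444]), 'grip_force': 0.0, 'grip_width': 0.09399414441960154}
```

View pics/top1.png

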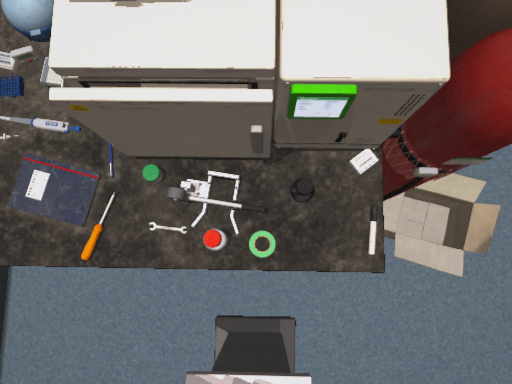

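View pics/side1.png

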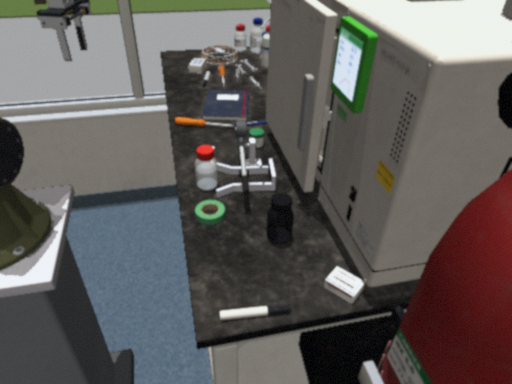

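```bash
python3 - <<'E'
from h import *
c=load('top1'); im=cv2.cvtColor(c['pixels'],cv2.COLOR_RGB2BGR)
cv2.imwrite('pics/crop.png',cv2.resize(im[145:265,140:300],None,fx=5,fy=5,interpolation=cv2.INTER_CUBIC))
r,g,b=[im[:,:,i].astype(int) for i in(2,1,0)]
m=((r>150)&(g<60)&(b<60)); m[:, :200]=0; m[:220]=0;m[260:]=0;m[:,230:]=0
v,u=np.nonzero(m); print('cap',u.mean(),v.mean(),len(u),plane(c,u.mean(),v.mean(),.108))
s=load('side1'); i=s['pixels'].astype(int); m=(i[:,:,0]>150)&(i[:,:,1]<60)&(i[:,:,2]<60); m[:140]=0;m[165:]=0;m[:,:190]=0;m[:,220:]=0
v,u=np.nonzero(m);print('cap side',u.mean(),v.mean(),plane(s,u.mean(),v.mean(),.102))
for (u,v) in [(303,188),(151,173),(262,244),(168,228),(364,160),(373,230),(245,206),(255,208),(262,209),(215,203),(200,200),(176,194),(190,190),(222,176),(235,176),(160,157),(250,157),(160,95),(250,95),(340,145)]: print(u,v,pt(c,u,v).round(3))
# points by height in the dock region
E
```

```text
cap 212.18957345971563 238.33649289099526 211 [0.48545435 0.08623902 0.108     ]
cap side 203.3050847457627 150.96610169491527 [0.48331038 0.08986987 0.102     ]
303 188 [ 0.61  -0.129  0.109]
151 173 [0.654 0.259 0.046]
262 244 [ 0.476 -0.032 -0.002]
168 228 [0.514 0.218 0.003]
364 160 [ 0.699 -0.297  0.028]
373 230 [ 0.517 -0.319  0.019]
245 206 [0.569 0.012 0.069]
255 208 [ 0.564 -0.014  0.068]
262 209 [ 0.561 -0.031  0.07 ]
215 203 [0.576 0.088 0.064]
200 200 [ 0.453 -0.037  1.08 ]
176 194 [0.588 0.174 0.125]
190 190 [0.612 0.157 0.035]
222 176 [0.649 0.074 0.043]
235 176 [0.649 0.04  0.044]
160 157 [0.707 0.249 0.002]
250 157 [0.71  0.004 0.003]
160 95 [0.707 0.137 0.444]
250 95 [ 0.71  -0.011  0.441]
340 145 [ 0.73  -0.228  0.063]
```

View pics/crop.png

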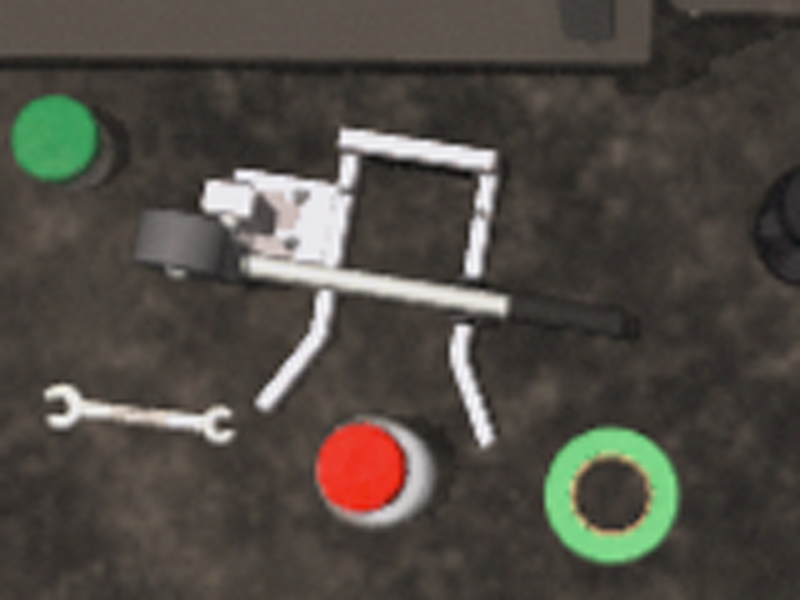

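The picture shows the bottle's red cap at crop (362,467), the white bar running from (250,265) to the black sleeve's end at (635,325), the rails, and the tape roll at (612,495) in front of the sleeve. Next I work out the dock frame.

```bash
python3 - <<'E'
from h import *
c=load('top1'); f=lambda a,b,z: plane(c,140+a/5-.4,145+b/5-.4,z)
P=lambda n,a,b,z: (print(n,f(a,b,z).round(4)),f(a,b,z))[1]
a=P('bar L',250,265,.0655);b=P('bar R',508,305,.0655);e=P('sleeve end',635,325,.066)
print('bar yaw',np.arctan2(-(e-a)[0],-(e-a)[1]) , 'bar yaw dock', np.arctan2((e-a)[0],-(e-a)[1]))
l1=P('lrail',352,165,.022);l2=P('lrail f',325,315,.022);r1=P('rr',488,185,.022);r2=P('rrf',461,335,.022)
print('rail yaw',np.arctan2(*(l1-l2)[[1,0]]),np.arctan2(*(r1-r2)[[1,0]]))
s1=P('stop L',340,130,.045);s2=P('stop R',497,152,.045)
P('flareL',262,405,.022);P('flareR',487,443,.022)
# side view cap lower body; depth-based bottle
m=c['range_z']; 
pts=np.array([pt(c,u,v) for v in range(195,215) for u in range(185,270)])
k=(pts[:,2]>.05)&(pts[:,2]<.08)&(pts[:,1]<.13); q=pts[k]; p=np.polyfit(q[:,1],q[:,0],1); print(k.sum(),p,q[:,1].min(),q[:,1].max(),q[:,2].mean())
print('bar yaw from depth',-np.arctan(p[0]))
E
```

```text
bar L [0.5882 0.1519 0.0655]
bar R [0.5698 0.0213 0.0655]
sleeve end [ 0.5606 -0.0426  0.066 ]
bar yaw 0.14092578708155698 bar yaw dock -0.14092578708155698
lrail [0.6481 0.108  0.022 ]
lrail f [0.5681 0.1196 0.022 ]
rr [0.6384 0.0357 0.022 ]
rrf [0.5587 0.048  0.022 ]
rail yaw -0.1440082078852317 -0.1529410275832597
stop L [0.6622 0.1117 0.045 ]
stop R [0.6517 0.0299 0.045 ]
flareL [0.5205 0.1509 0.022 ]
flareR [0.5026 0.0331 0.022 ]
352 [0.14562112 0.56680804] -0.036074426313642015 0.12887068926685713 0.06601348054049239
bar yaw from depth -0.14460469334580625
```

Request:
carry_out(motion="0.012 -0.027 0 0 0 -4 255; 0.012 -0.027 0 0 0 -4 255; 0.012 -0.027 0 0 0 -4 255; 0.012 -0.027 0 0 0 -4 255; 0.012 -0.027 0 0 0 -4 255; 0.012 -0.027 0 0 0 -4 255; 0.012 -0.027 0 0 0 -4 255; 0.012 -0.027 0 0 0 -4 255; 0.012 -0.027 0 0 0 -4 255; 0.012 -0.027 0 0 0 -4 255; 0.012 -0.027 0 0 0 -4 255; 0.012 -0.027 0 0 0 -4 255; 0.012 -0.027 0 0 0 -4 255; 0.012 -0.027 0 0 0 -4 255; 0.012 -0.027 0 0 0 -4 255; 0.012 -0.027 0 0 0 -4 255; 0.012 -0.027 0 0 0 -4 255; 0.012 -0.027 0 0 0 -4 255; 0.012 -0.027 0 0 0 -4 255; 0.012 -0.027 0 0 0 -4 255", grip_force=5)

```text
time_s: 1.77
ee_pos: [0.4084, -0.0179, 0.2054]
eef_rot: [-3.141, -0.0, 1.431]
force: [0.3, 0.2, -0.2]
grip_width: 0.0005
grip_force: 0.0
```

Request:
carry_out(motion="0.014 0.0017 -0.01 -0.96 -6.6 0 255; 0.014 0.0017 -0.01 -0.96 -6.6 0 255; 0.014 0.0017 -0.01 -0.96 -6.6 0 255; 0.014 0.0017 -0.01 -0.96 -6.6 0 255; 0.014 0.0017 -0.01 -0.96 -6.6 0 255; 0.013 0.0015 -0.011 -0.96 -6.6 0 255; 0 0 -0.02 0 0 0 255; 0 0 -0.02 0 0 0 255; 0 0 0 0 0 0 255; 0 0 0 0 0 0 255")

```text
time_s: 2.6
ee_pos: [0.4899, -0.0071, 0.1047]
eef_rot: [2.455, 0.007, 1.431]
force: [-0.3, -0.2, -0.1]
grip_width: 0.0006
grip_force: 0.0
```

```bash
python3 - <<'E'
from h import *
o=ctrl.get_obs();print(o['ee_pos'],o['eef_rot'],o['force'],o['qpos'])
c=look('side','side2'); cv2.imwrite('pics/side2c.png',cv2.resize(cv2.cvtColor(c['pixels'],cv2.COLOR_RGB2BGR)[80:280,150:350],None,fx=3,fy=3))
E
```

```text
[ 0.48993801 -0.00705668  0.10473334] [2.45483075 0.00687398 1.4311449 ] [-0.30069984 -0.17031248 -0.09223536] [-0.05742042  0.03503725  2.2730596  -0.37000268  0.15933916  0.42503144]
```

View pics/side2c.png

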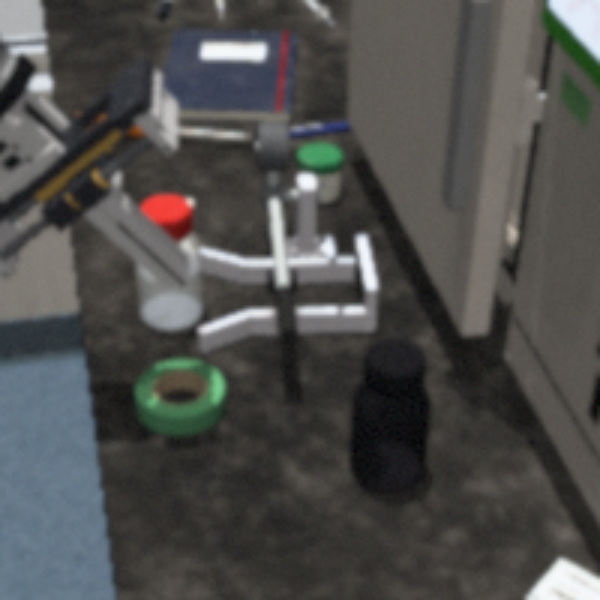

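The side view shows the tool beside the bottle at crop (170,260) and above the tape roll at (180,395), with nothing touched. q5 is nearly at its limit, so I reduce the tilt to 28° before going under the sleeve.

Request:
carry_out(motion="0 0 0 0.86 5.9 0 255; 0 0 0 0.86 5.9 0 255; 0.01 -0.002 -0.012 0 0 0 255; 0.01 -0.002 -0.012 0 0 0 255; 0.01 -0.002 -0.012 0 0 0 255; 0.01 -0.002 -0.012 0 0 0 255; 0 0 0 0 0 0 255; 0 0 0 0 0 0 255")

```text
time_s: 3.32
ee_pos: [0.5306, -0.0163, 0.0579]
eef_rot: [2.642, 0.009, 1.43]
force: [0.8, 0.2, 0.2]
grip_width: 0.0006
grip_force: 0.0
```

```bash
python3 - <<'E'
from h import *
o=ctrl.get_obs();print(o['ee_pos'],o['eef_rot'],o['force'],o['qpos'])
c=look('wrist','w1')
E
```

```text
[ 0.53060725 -0.01626339  0.057884  ] [2.64235492 0.008773   1.42959046] [0.7898273  0.16594902 0.1691605 ] [-0.08100277  0.24711259  2.08064221 -0.11705952  0.31778573  0.15993022]
```

View pics/w1.png

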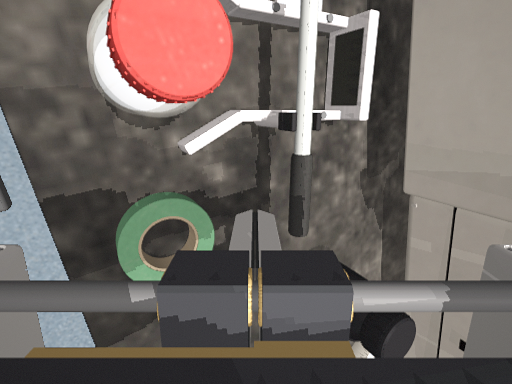

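The wrist view shows the tapered fingertips at (258,215), just in front of the black sleeve, which spans (298,155–235). The sideways position is right, so I go under the sleeve.

Request:
carry_out(motion="0.002 0.001 -0.014 0 0 0 255; 0.004 0 -0.014 0 0 0 255; 0.006 0 -0.014 0 0 0 255; 0.006 0 0 0 0 0 255; 0.006 0 0 0 0 0 255; 0.006 -0.001 0 0 0 0 255; 0.004 0 0 0 0 0 255; 0 0 0 0 0 0 255; 0 0 0 0 0 0 255")

```text
time_s: 4.12
ee_pos: [0.5646, -0.0163, 0.0157]
eef_rot: [2.642, 0.009, 1.43]
force: [0.6, 0.9, -0.1]
grip_width: 0.0005
grip_force: 0.0
```

```bash
python3 - <<'E'
from h import *
o=ctrl.get_obs();print(o['ee_pos'],o['eef_rot'],o['force'],o['qpos'])
c=look('wrist','w2')
cv2.imwrite('pics/w2c.png',cv2.cvtColor(c['pixels'],cv2.COLOR_RGB2BGR)[100:260,180:400])
E
```

```text
[ 0.56462129 -0.01627597  0.01566243] [2.64179263 0.00907323 1.42955732] [ 0.62982555  0.94886843 -0.0901249 ] [-0.07451229  0.39864571  2.00631015 -0.16763434  0.24148019  0.21710957]
```

View pics/w2c.png

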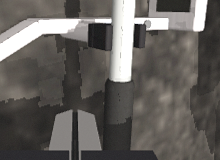

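```bash
python3 - <<'E'
from h import *
c=load('w2')
for v in(195,215,235):
    print(v,[(u,pt(c,u,v).round(4).tolist()) for u in (285,290,298,306)])
for v in(215,225,240):
    print(v,[(u,pt(c,u,v).round(4).tolist()) for u in (235,245,262,270,276)])
E
```

```text
195 [(285, [0.5627, 0.0164, 0.0595]), (290, [0.5636, 0.017, 0.0625]), (298, [0.5661, 0.0172, 0.0657]), (306, [0.5696, 0.0167, 0.0675])]
215 [(285, [0.5616, 0.0056, 0.0593]), (290, [0.5622, 0.0068, 0.0631]), (298, [0.5651, 0.0068, 0.0659]), (306, [0.5683, 0.0065, 0.0682])]
235 [(285, [0.5595, -0.0046, 0.0608]), (290, [0.5611, -0.0043, 0.0631]), (298, [0.5637, -0.0038, 0.0664]), (306, [0.5679, -0.0048, 0.0676])]
215 [(235, [0.5574, -0.0138, 0.0006]), (245, [0.5553, -0.0052, 0.0228]), (262, [0.565, -0.0069, 0.0272]), (270, [0.5692, -0.0073, 0.0299]), (276, [0.5907, -0.025, 0.0004])]
225 [(235, [0.5435, -0.0037, 0.0338]), (245, [0.5483, -0.0042, 0.0369]), (262, [0.557, -0.0057, 0.0411]), (270, [0.5606, -0.0058, 0.0441]), (276, [0.5898, -0.0332, 0.0004])]
240 [(235, [0.5349, -0.0016, 0.0528]), (245, [0.5398, -0.003, 0.054]), (262, [0.5478, -0.0047, 0.0571]), (270, [0.5513, -0.0051, 0.0593]), (276, [0.5529, -0.0043, 0.0625])]
```

Request:
carry_out(motion="0.004 0 0 0 0 0 255; 0.001 0.0003 0.005 0 0 0 255; 0 0.0003 0.009 0 0 0 255; 0 0.0005 0.009 0 0 0 255; 0.0002 0.0012 0.009 0 0 0 255; 0.0002 0.0015 0.009 0 0 0 255; 0.0003 0.0021 0.009 0 0 0 255; 0.0003 0.0025 0.009 0 0 0 255; 0.0004 0.003 0.0088 0 0 0 255; 0.0005 0.0033 0.0086 0 0 0 255; 0.0006 0.0038 0.0084 0 0 0 255; 0 0 0 0 0 0 255")

```text
time_s: 5.17
ee_pos: [0.5716, 0.0029, 0.1008]
eef_rot: [2.643, 0.009, 1.43]
force: [-7.6, -0.1, -0.0]
grip_width: 0.0005
grip_force: 3.0
```

```bash
python3 - <<'E'
from h import *
o=ctrl.get_obs();print(o['ee_pos'],o['eef_rot'],o['force'],o['qpos'])
c=look('side','side3'); cv2.imwrite('pics/side3c.png',cv2.resize(cv2.cvtColor(c['pixels'],cv2.COLOR_RGB2BGR)[80:280,150:350],None,fx=3,fy=3))
E
```

```text
[0.57156724 0.00290517 0.10078398] [2.64332386 0.00920212 1.43008704] [-7.55748529 -0.14239794 -0.01114904] [-0.03019828  0.24574849  1.94755175 -0.13805381  0.45713106  0.21684195]
```

View pics/side3c.png

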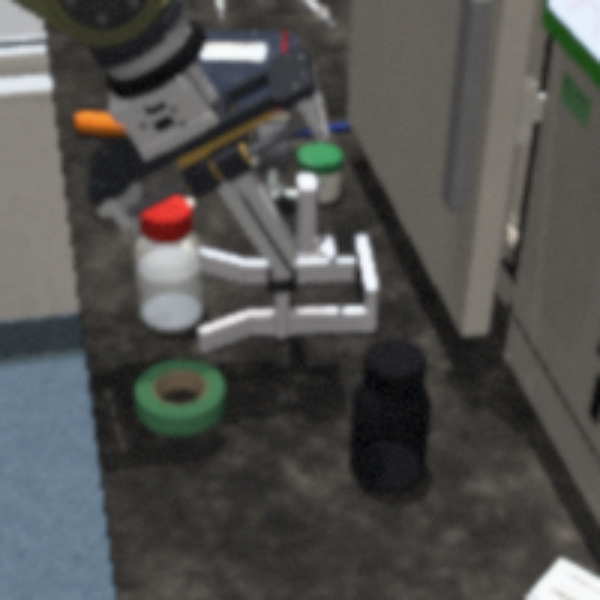

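The bar is lifted to about 0.45 rad on the fingers, and its counterweight has moved left to crop (265,155). The bottle at (170,265) is untouched. I ease off the 7.6 N sideways force and continue along the arc.

Request:
carry_out(motion="-0.001 0.0038 0.0083 0 0 0 255; 0 0.004 0.0082 0 0 0 255; 0 0.0044 0.008 0 0 0 255; 0.0005 0.0048 0.0078 0 0 0 255; 0.0005 0.0052 0.0075 0 0 0 255; 0.0007 0.0056 0.0072 0 0 0 255; 0 0 0 0 0 0 255")

```text
time_s: 5.8
ee_pos: [0.5735, 0.0311, 0.149]
eef_rot: [2.64, 0.009, 1.43]
force: [-0.4, -0.3, 0.8]
grip_width: 0.0004
grip_force: 0.0
```

```bash
python3 - <<'E'
from h import *
o=ctrl.get_obs();print(o['ee_pos'],o['force'])
E
```

```text
[0.57347088 0.03108814 0.14895223] [-0.43134049 -0.27727752  0.76883156]
```

Request:
carry_out(motion="0.0008 0.006 0.007 0 0 0 255; 0.0009 0.0064 0.0068 0 0 0 255; 0.0009 0.0067 0.0064 0 0 0 255; 0.001 0.007 0.006 0 0 0 255; 0.001 0.0074 0.0056 0 0 0 255; 0.001 0.0076 0.0052 0 0 0 255; 0 0 0 0 0 0 255; 0 0 0 0 0 0 255; 0 0 0 0 0 0 255; 0 0 0 0 0 0 255; 0 0 0 0 0 0 255; 0 0 0 0 0 0 255")

```text
time_s: 6.8
ee_pos: [0.5781, 0.0709, 0.1837]
eef_rot: [2.643, 0.009, 1.429]
force: [-0.2, -0.3, 0.5]
grip_width: 0.0001
grip_force: 0.0
```

```bash
python3 - <<'E'
from h import *
o=ctrl.get_obs();print(o['ee_pos'],o['force'])
a=cv2.cvtColor(look('side','side4')['pixels'],cv2.COLOR_RGB2BGR)[60:260,150:350]
b=cv2.cvtColor(look('top','top4')['pixels'],cv2.COLOR_RGB2BGR)[110:310,120:320]
cv2.imwrite('pics/m4.png',cv2.resize(np.hstack([a,b]),None,fx=2,fy=2))
E
```

```text
[0.57811884 0.0708579  0.18366878] [-0.1725558  -0.27222111  0.52049347]
```

View pics/m4.png

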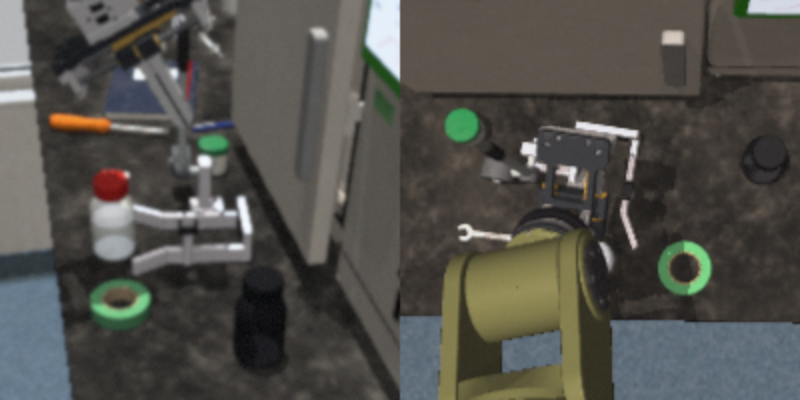

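The sleeve now stands high at (183,45) in the side half, and the counterweight has swung left in the top half at (490,170). I back away along -x.

Request:
carry_out(motion="-0.01 -0.004 0 0 0 0 255; -0.02 -0.004 0 0 0 0 255; -0.02 0 0 0 0 0 255; -0.02 0 0 0 0 0 255; -0.02 0.003 0 0 0 0 255; -0.02 0.003 0 0 0 0 255; -0.02 0.003 0 0 0 0 255; -0.02 0.003 0 0 0 0 255; -0.02 0.003 0 0 0 0 255; -0.02 0.004 0 0 0 0 255; -0.01 0.004 0 0 0 0 255; 0 0 0 0 0 0 255; 0 0 0 0 0 0 255; 0 0 0 0 0 0 255")

```text
time_s: 8.07
ee_pos: [0.3788, 0.0861, 0.184]
eef_rot: [2.642, 0.009, 1.43]
force: [0.1, 0.7, 0.6]
grip_width: 0.0007
grip_force: 0.0
```

```bash
python3 - <<'E'
from h import *
o=ctrl.get_obs();print(o['ee_pos'],o['force'],o['qpos'])
ca=look('side','side5');a=cv2.cvtColor(ca['pixels'],cv2.COLOR_RGB2BGR)[60:260,150:350]
cb=look('top','top5');b=cv2.cvtColor(cb['pixels'],cv2.COLOR_RGB2BGR)[110:310,120:320]
cv2.imwrite('pics/m5.png',cv2.resize(np.hstack([a,b]),None,fx=2,fy=2))
i=ca['pixels'].astype(int); m=(i[:,:,0]>150)&(i[:,:,1]<60)&(i[:,:,2]<60); m[:140]=0;m[165:]=0;m[:,:190]=0;m[:,220:]=0
v,u=np.nonzero(m);print('cap side',u.mean(),v.mean(),plane(ca,u.mean(),v.mean(),.102))
E
```

```text
[0.37879395 0.08605327 0.18404812] [0.12173826 0.72564084 0.63006635] [ 0.26656246 -0.31371502  2.26227948 -0.29244765  0.75321083  0.57489409]
cap side 203.32075471698113 151.45283018867926 [0.48307421 0.0876655  0.102     ]
```

View pics/m5.png

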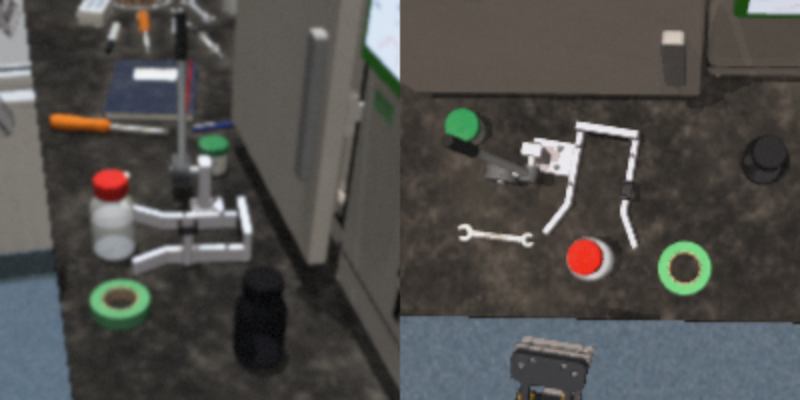

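The bar stands raised by itself, with the sleeve at (180,35) in the side half and (460,145) in the top half. The bottle is still in front at (590,258). Next I lower the closed fingers behind the bottle with less tilt.

Request:
carry_out(motion="0 0 0 1 6.9 0 255; 0 0 0 1 6.9 0 255; 0.008 0.002 -0.025 0 0 0 255; 0.008 0.002 -0.025 0 0 0 255; 0.008 0.002 -0.025 0 0 0 255; 0.008 0.002 -0.025 0 0 0 255; 0.006 0.001 -0.025 0 0 0 255; 0.004 0.001 -0.02 0 0 0 255; 0 0 -0.009 0 0 0 255; 0 0 0 0 0 0 255; 0 0 0 0 0 0 255")

```text
time_s: 9.08
ee_pos: [0.4202, 0.0958, 0.0295]
eef_rot: [2.887, 0.009, 1.431]
force: [-0.7, -0.3, 0.2]
grip_width: 0.0004
grip_force: 0.0
```

```bash
python3 - <<'E'
from h import *
o=ctrl.get_obs();print(o['ee_pos'],o['eef_rot'],o['force'],o['qpos'])
c=look('wrist','w6'); print(c['position']-o['ee_pos'])
E
```

```text
[0.42021463 0.09584747 0.02948367] [2.88732899 0.00871495 1.43124957] [-0.68499415 -0.25403125  0.20276246] [ 0.19640188  0.19178187  2.16742444 -0.17440068  0.55127862  0.47292701]
[-0.03418669  0.0802345   0.173231  ]
```

View pics/w6.png

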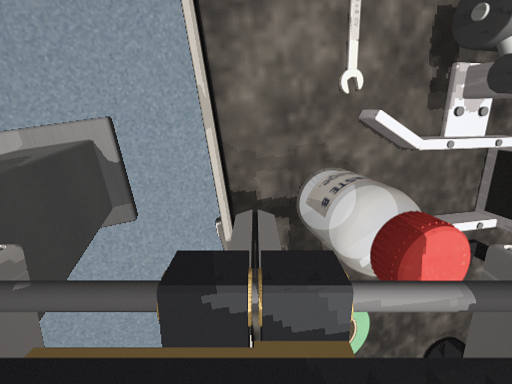

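Request:
carry_out(motion="0.006 -0.0009 0 0 0 0 255; 0.006 -0.0009 0 0 0 0 255; 0.006 -0.0009 0 0 0 0 255; 0.004 -0.0006 0 0 0 0 255; 0.004 -0.0006 0 0 0 0 255; 0.004 -0.0006 0 0 0 0 255; 0.004 -0.0006 0 0 0 0 255; 0.004 -0.0004 0 0 0 0 255; 0.005 -0.0005 0 0 0 0 255; 0.005 -0.0005 0 0 0 0 255; 0.005 -0.0005 0 0 0 0 255; 0.005 -0.0005 0 0 0 0 255; 0.005 -0.0005 0 0 0 0 255; 0.005 -0.0005 0 0 0 0 255; 0 0 0 0 0 0 255; 0 0 0 0 0 0 255")

```text
time_s: 10.47
ee_pos: [0.4884, 0.0876, 0.0298]
eef_rot: [2.886, 0.008, 1.432]
force: [0.5, -0.2, -0.2]
grip_width: 0.0006
grip_force: 0.0
```

```bash
cat >> h.py <<'E'
O=np.array([.5786,.081]);X=np.array([.9895,-.1445]);Y=np.array([.1445,.9895])
def dock(p): d=np.array(p)[:2]-O; return (d@X).round(4),(d@Y).round(4)
def cap(c):
    i=c['pixels'].astype(int); m=((i[:,:,0]>110)&(i[:,:,1]<50)&(i[:,:,2]<50)).astype(np.uint8)
    n,l,s,ce=cv2.connectedComponentsWithStats(m)
    for k in range(1,n):
        if 60<s[k,4]<400:
            p=plane(c,*ce[k],.105); 
            if abs(p[0]-.55)<.12 and abs(p[1]-.08)<.08: print('cap',ce[k],s[k,4],p.round(4),dock(p))
E
python3 - <<'E'
from h import *
o=ctrl.get_obs();print(o['ee_pos'],dock(o['ee_pos']),o['force'],o['qpos'])
cap(load('side5'));cap(look('side','side7'));cap(load('top5'));cap(look('top','top7'))
E
```

```text
[0.48840244 0.08760042 0.02982156] (np.float64(-0.0902), np.float64(-0.0065)) [ 0.46319167 -0.19612964 -0.20816535] [ 0.14678103  0.31059804  2.00521571 -0.14311227  0.58681011  0.39464414]
cap [220.59793814 148.41237113] 97 [0.5256 0.0889 0.105 ] (np.float64(-0.0536), np.float64(0.0001))
```

Request:
carry_out(motion="-0.005 0.0007 0 0 0 0 255; 0.001 0.006 0 0 0 0 255; 0.005 -0.0007 0 0 0 0 255; 0.005 -0.0007 0 0 0 0 255; 0.005 -0.0007 0 0 0 0 255; 0.005 -0.0007 0 0 0 0 255; 0.005 -0.0007 0 0 0 0 255; 0.005 -0.0007 0 0 0 0 255; 0.005 -0.0007 0 0 0 0 255; 0.005 -0.0007 0 0 0 0 255; 0.005 -0.0007 0 0 0 0 255; 0.005 -0.0007 0 0 0 0 255; 0 0 0 0 0 0 255; 0 0 0 0 0 0 255")

```text
time_s: 11.73
ee_pos: [0.5344, 0.0872, 0.0297]
eef_rot: [2.886, 0.008, 1.432]
force: [-0.3, 0.7, 0.2]
grip_width: 0.0009
grip_force: 0.0
```

```bash
python3 - <<'E'
from h import *
o=ctrl.get_obs();print(o['ee_pos'],dock(o['ee_pos']),o['force'],o['qpos'])
cap(look('side','side8'))
E
```

```text
[0.53437051 0.0872427  0.02974652] (np.float64(-0.0447), np.float64(-0.0002)) [-0.29178471  0.67172483  0.15637468] [ 0.1319314   0.39193481  1.88551087 -0.12954783  0.62341719  0.36625141]
cap [238.11688312 147.97402597] 77 [0.5679 0.0829 0.105 ] (np.float64(-0.0108), np.float64(0.0004))
```

Request:
carry_out(motion="0.005 -0.0007 0 0 0 0 255; 0.005 -0.0007 0 0 0 0 255; 0.005 -0.0007 0 0 0 0 255; 0.005 -0.0007 0 0 0 0 255; 0.005 -0.0007 0 0 0 0 255; 0.005 -0.0007 0 0 0 0 255; 0.005 -0.0007 0 0 0 0 255; 0.004 -0.0006 0 0 0 0 255; 0.003 -0.0004 0 0 0 0 255; 0.002 -0.0003 0 0 0 0 255; 0.002 -0.0003 0 0 0 0 255; 0 0 0 0 0 0 255; 0 0 0 0 0 0 255")

```text
time_s: 12.87
ee_pos: [0.5802, 0.0808, 0.0299]
eef_rot: [2.886, 0.008, 1.432]
force: [-0.6, 0.9, -0.4]
grip_width: 0.0006
grip_force: 0.0
```

```bash
python3 - <<'E'
from h import *
o=ctrl.get_obs();print(o['ee_pos'],dock(o['ee_pos']),o['force'])
cap(look('side','side9'))
E
```

```text
[0.58024893 0.08084149 0.02990892] (np.float64(0.0017), np.float64(0.0001)) [-0.61640803  0.8674136  -0.43980183]
```

Small steps now, until the force rises at the stop.

Request:
carry_out(motion="0.001 -0.0001 0 0 0 0 255; 0.001 -0.0002 0 0 0 0 255; 0.001 -0.0001 0 0 0 0 255; 0.001 -0.0002 0 0 0 0 255; 0 0 0 0 0 0 255; 0 0 0 0 0 0 255")

```text
time_s: 13.42
ee_pos: [0.5843, 0.0802, 0.0299]
eef_rot: [2.886, 0.008, 1.432]
force: [-0.9, 0.2, 0.2]
grip_width: 0.0003
grip_force: 0.1
```

```bash
python3 - <<'E'
from h import *
o=ctrl.get_obs();print(o['ee_pos'],dock(o['ee_pos']),o['force'])
c=look('wrist','w10')
E
```

```text
[0.58427006 0.08022272 0.02985027] (np.float64(0.0057), np.float64(0.0001)) [-0.87105076  0.18229815  0.21760245]
```

View pics/w10.png

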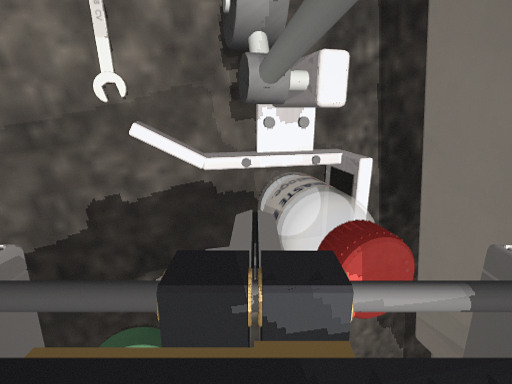

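The bottle at (310,210) is between the rails and close to the back stop at (360,190). There is no stop force yet.

Request:
carry_out(motion="0.001 -0.0001 0 0 0 0 255; 0.001 -0.0002 0 0 0 0 255; 0.001 -0.0001 0 0 0 0 255; 0 0 0 0 0 0 255; 0 0 0 0 0 0 255")

```text
time_s: 13.88
ee_pos: [0.5865, 0.0799, 0.0297]
eef_rot: [2.888, 0.009, 1.432]
force: [-8.3, 1.4, 4.8]
grip_width: 0.0006
grip_force: 4.6
```

The stop is reached at 8 N. I retreat straight back.

Request:
carry_out(motion="-0.002 0.0003 0 0 0 0 255; -0.004 0.0006 0 0 0 0 255; -0.01 0.0015 0 0 0 0 255; -0.02 0.003 0 0 0 0 255; -0.02 0.003 0 0 0 0 255; -0.02 0.003 0 0 0 0 255; -0.02 0.003 0 0 0 0 255; -0.02 0.003 0 0 0 0 255; -0.02 0.003 0.01 0 0 0 255; -0.02 0.003 0.03 0 0 0 255; -0.02 0.003 0.03 0 0 0 255; -0.02 0.003 0.03 0 0 0 255; -0.02 0 0.03 0 0 0 255; 0 0 0 0 0 0 255; 0 0 0 0 0 0 255; 0 0 0 0 0 0 255; 0 0 0 0 0 0 255")

```text
time_s: 15.3
ee_pos: [0.3711, 0.109, 0.1587]
eef_rot: [2.888, 0.009, 1.431]
force: [0.6, 0.5, 0.3]
grip_width: 0.0002
grip_force: 0.0
```

```bash
python3 - <<'E'
from h import *
o=ctrl.get_obs();print(o['ee_pos'],o['force'])
ca=look('side','side11');cap(ca);a=cv2.cvtColor(ca['pixels'],cv2.COLOR_RGB2BGR)[60:260,150:350]
cb=look('top','top11');cap(cb);b=cv2.cvtColor(cb['pixels'],cv2.COLOR_RGB2BGR)[110:310,120:320]
cv2.imwrite('pics/m11.png',cv2.resize(np.hstack([a,b]),None,fx=2,fy=2))
E
```

```text
[0.37110379 0.10902455 0.15866277] [0.58854873 0.48651782 0.25267451]
cap [221.91803279 187.13114754] 61 [0.6097 0.0668 0.105 ] (np.float64(0.0328), np.float64(-0.0095))
```

View pics/m11.png

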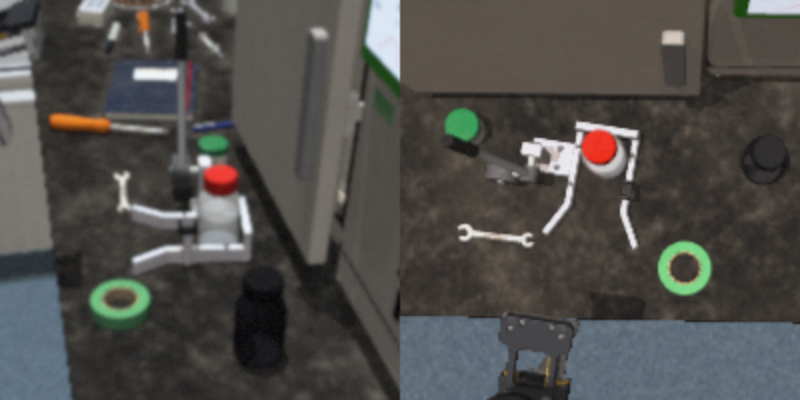

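```bash
python3 - <<'E'
from h import *
c=load('top11')
for n in('top11','side11'):
    c=load(n); i=c['pixels'].astype(int); m=(i[:,:,0]>90)&(i[:,:,0]>2*i[:,:,1])&(i[:,:,0]>2*i[:,:,2])
    w=np.zeros_like(m); 
    if n[0]=='t': w[170:200,205:235]=1
    else: w[140:158,245:275]=1
    v,u=np.nonzero(m&w); p=plane(c,u.mean(),v.mean(),.108 if n[0]=='t' else .102); print(n,len(u),p,dock(p))
E
```

```text
top11 234 [0.61926455 0.07356844 0.108     ] (np.float64(0.0413), np.float64(-0.0015))
side11 202 [0.62105794 0.07351565 0.102     ] (np.float64(0.0431), np.float64(-0.0013))
```

The bottle is home at dock (0.042, -0.001) m and the bar is raised. I hand in.

```bash
python3 -c "from station import ctrl; print(ctrl.hand_in())"
```

```text
the job is handed in; nothing more can be done
None
```

The job is handed in, with no verdict returned: the bar stands raised by itself, the bottle stands upright against the back stop (about x 42, y -1 mm in the dock frame), the arm is clear, and the last pictures show no bystander moved.

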